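Dial in the cut depth on the code key cutter

TASK

On the grey key cutter, gently flick the edge of the star-shaped thumbwheel round clockwise (seen from above) with a fingertip until the lug that carries the upright peg points straight at the fixed wedge pointer; stop on that click and do not let it run past. Then press the round start button fully down and let go. Only touch and push: lift or carry nothing, and leave the loose things lying around and on the cutter where they are.

Things in the scene. Friction and masses are not known exactly. Their poses are not given: they have to be found in the camera images.
- cutter: Grey key cutter fixed to the shelf: low housing 180 (x) x 260 (y) mm, flat deck 45 mm high; origin under its centre at shelf level, z up, x away from its front edge. Star wheel at local x -30, y 50 mm; button at x -40, y -85. At the back of the deck a motor (x 26 to 86, y -115 to -15, 107 mm high), cutting disc (y 3 to 8) and vise (x 66, y 92, 91 mm high). All heights above the shelf.
- wheel_centre (a point): Point on the star wheel's vertical axis, fixed to the cutter, at the height of the lugs' tops (69 mm above the shelf). Aluminium disc of 31 mm radius with 8 equal radial lugs, one each 45 degrees, 7 mm wide, reaching to 50 mm from the axis, standing from 49 to 69 mm above the shelf (4 mm over the deck). A hub of 12 mm radius rises to 73 mm. In every click one lug points at the pointer.
- index (a point): Top of the upright round dark steel peg (10 mm diameter, rising 20 mm above its lug, top 89 mm above the shelf) that stands on one lug only, 40 mm from the wheel axis. That lug is the index.
- pointer (a point): Front edge of the fixed dark wedge pointer on the deck beyond the wheel, 56.5 mm from the wheel axis in the cutter's +x direction, at 60 mm height; the wedge is 26 mm high, up to 71 mm above the shelf, and narrows towards the wheel.
- wheel (a joint): Star wheel angle (rad), growing clockwise seen from above; 0 = index lug at the pointer. Clicks 0.785 apart. Starts 2 to 4 clicks short, settled in a click (-1.57, -2.36, -3.14) or, rarely, balanced half-way between two. End stops at -3.61 and 1.26. Leaving a click takes 3 to 4 N at the lug tip; pushed past half-way it snaps into the next click by itself, and is damped: it does not coast on.
- start (a joint): Travel of the start button in m: 0 = up, 0.006 = fully down. Spring-loaded; fully down takes 5 N; comes back up by itself.
- start_top (a point): Centre of the top of the round black start button (32 mm diameter, in a steel collar of 48 mm diameter, 12 mm high), 67 mm above the shelf when up.
- canister: Screw-top aluminium canister, 68 mm across, 74 mm tall; loose bystander, to be left alone; origin under its centre.
- key_jar: Clear acrylic key jar with snap lid, 72 mm across, 92 mm tall; loose bystander, to be left alone; origin under its centre.
- latch: Chrome bathroom door latch, 93 x 30 x 26 mm; loose bystander, to be left alone; origin under its centre.
- bow_cover: Black rubber key bow cover, 37 x 26 x 8 mm, lying on the cutter's deck between wheel and button; loose bystander, to be left alone; origin under its centre.
- strike_plate: Brass strike plate, 68 x 34 x 4 mm; loose bystander, to be left alone; origin under its centre.
- padlock: Lying brass padlock, 69 x 42 x 18 mm; loose bystander, to be left alone; origin under its centre.
- house_key: Steel key lying on the shelf, 54 x 24 x 4 mm, in front of the cutter; loose bystander, to be left alone; origin under its centre.

How it is judged:
By the outcome, as a careful person would: the job done as asked, in the order asked, and still so for the second after the job is handed in, with the robot touching nothing.
It also fails if it takes over 58 s, if anything falls off the work surface, if the arm or the gripper's body presses on something with over 40 N, if the wrist force passes 120 N, or if a joint passes its speed limit or range.

ROBOT

A 6-joint arm with a two-finger parallel gripper is mounted at the origin on the work surface. World frame = base frame: x ahead of the robot, y to its left, z up, the work surface at z = 0. Lengths are in m, angles in rad, forces in N, time in s.
With the tool pointing down it reaches from about 0.375 to 0.9 m from the base axis. Payload 3.1 kg.
Tool frame: the origin (TCP) lies on the centre line of the jaws, within the pads' length; the fingertips stand 11 mm ahead of it and the grasp point (between the pads) lies 8 mm behind it; x points along the fingers, y is the direction in which the jaws open and shut, and the axes are right-handed (so a half turn about x gives the same grasp; the last joint's range is limited). The gripper opens to 87 mm and grips with 3 to 60 N. Pads are 19 mm wide; open, the fingers measure 117 mm over their backs; the gripper's body (75 mm by 190 mm) begins 51 mm behind the grasp point.
Start: joints at [0.996, 0.527, 1.433, -0, 1.181, -0.178], TCP at [0.242, 0.576, 0.234] pointing down, gripper open.
Joint ranges: [-3.08, 3.08], [-0.75, 2.2], [0.22, 2.44], [-1.43, 4.57], [0, 2.65], [-2.85, 2.85]. Speed limits (rad/s): [2.79, 2.79, 3.14, 3.14, 3.14, 3.14].

INTERFACE

Orientations are given as a unit quaternion [x, y, z, w].
In Python, from rig import robot, camera, camera_info gives the robot as it stands.
- The arm moves only by the shell command python3 -m inch 'ROWS' [FORCE]. ROWS is JSON, a list that holds one entry, the list of rows, each a list of 5 numbers: the shift along the tool's x, y, z in cm, then the turn about the tool's x in rad, then the opening, from 0 (shut) to 1 (fully open). A call has 1 to 8 rows; each row shifts and turns the pose as measured when the row begins, along the tool's axes as they then stand; what a row does not reach is not made up. A row lasts 1/12 s, in which the tool goes at most 41.7 mm and 7.16 degrees, less where a joint would pass 70% of its speed; a pose out of reach is approached as far as the arm can. A call with a gripper value outside its range is refused whole. The fingers move at their own pace and stop on an object; FORCE is the grip in N (left out, the last holds). Time passes only in rows, so rows that do not move let the fingers close. It gives the time, the measured TCP pose, the force and the opening at its end, in the units of the state.
- robot.get_obs(): the state, without advancing time (a new reading comes with each control period).
- camera(name): name is "scene" or "top"; returns the picture (420x560x3 uint8, red, green, blue); there is no depth.
- camera_info(name): a dict with "camera_matrix" (3x3 intrinsics, pixels), "dist" ([k1, k2, p1, p2, k3] as OpenCV has them; the pictures are not rectified), "rvec" (rotation vector, rad) and "tvec" (3), from world to camera coordinates, as OpenCV has them. Camera axes: x right, y down, z forward; pixel columns grow to the right and rows downward; lengths in m; the calibration is good to about 2 mm. A picture is of the moment at which its call begins. camera_info takes no time and is no camera call.
- robot.hand_in(): hands the job in, once; it reports no verdict.
The state is a dict: "time": time; "q": joint angles; "joint_velocities": joint speeds; "joint_torque": joint torques, N m; "position": TCP position; "tool_rot": TCP orientation; "ft_force": force on the tool from outside, world axes, zero at the start; "moment": the same for the moment, N m; "grip_width": finger opening in m.
Only numpy, scipy, OpenCV 4.12 (cv2) and the standard library are available. Lean on these libraries where they do the work, as an engineer would, in place of code of your own. Each camera call takes 0.05 s, during which the arm holds its last target. There are 200 camera calls.

## Working session

There is one attempt and no reset: what is moved stays moved. The work goes in short steps, Python scripts to look and compute and a shell command to move; the robot and the scene stay as the last step left them, time stands still between calls to the robot, and variables do not carry over. Pictures are saved under pics/ and viewed, about 8 in all and at most 12, crops included, and the job is handed in when it is done.

```bash
mkdir -p pics; python3 - <<'E'
from rig import robot,camera,camera_info
import cv2
for n in("scene","top"):
    cv2.imwrite(f"pics/{n}0.png",camera(n)[:,:,::-1]); i=camera_info(n); print(n,i)
o=robot.get_obs(); print(o)
E
```

```text
scene {'camera_matrix': array([[544.44328256,   0.        , 263.35153084],
       [  0.        , 544.44328256, 203.73474385],
       [  0.        ,   0.        ,   1.        ]]), 'dist': array([-0.11614612,  0.        ,  0.        ,  0.        ,  0.        ]), 'rvec': array([ 2.35144605,  1.22277471, -0.32873132]), 'tvec': array([-0.32552139, -0.37289987,  1.42818305])}
top {'camera_matrix': array([[526.3110842 ,   0.        , 283.07280699],
       [  0.        , 526.3110842 , 210.43926681],
       [  0.        ,   0.        ,   1.        ]]), 'dist': array([-0.0397508,  0.       ,  0.       ,  0.       ,  0.       ]), 'rvec': array([ 2.15575432, -2.18551964,  0.07267839]), 'tvec': array([0.026338  , 0.57487929, 1.09754948])}
{'time': 0.1, 'q': array([ 9.95485752e-01,  5.28377964e-01,  1.43377203e+00, -3.38024599e-05,
        1.18142012e+00, -1.78491156e-01]), 'joint_velocities': array([ 0.0026936 , -0.00113197, -0.00195337,  0.00042585,  0.00131771,
       -0.001015  ]), 'joint_torque': array([-4.45944970e-04, -4.40984452e+01, -1.77150124e+01,  6.34547300e-02,
        5.33929642e-02, -2.88906188e-05]), 'position': array([0.24117415, 0.57589448, 0.23266723]), 'tool_rot': array([ 0.1387195 ,  0.69348184, -0.14002777,  0.69298777]), 'ft_force': array([-0.5611648 , -0.09079964,  0.85846773]), 'moment': array([0.0141225 , 0.02450072, 0.01856841]), 'grip_width': 0.08700765705877456}
```

View pics/top0.png

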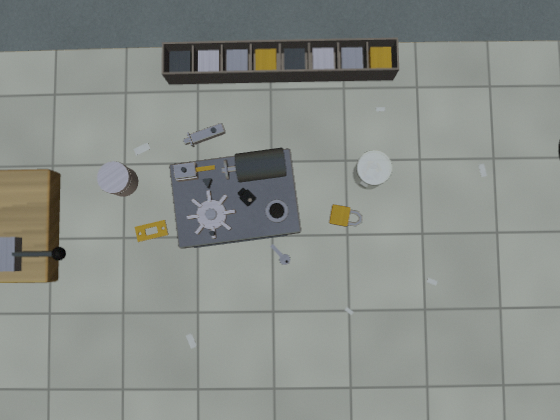

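View pics/scene0.png

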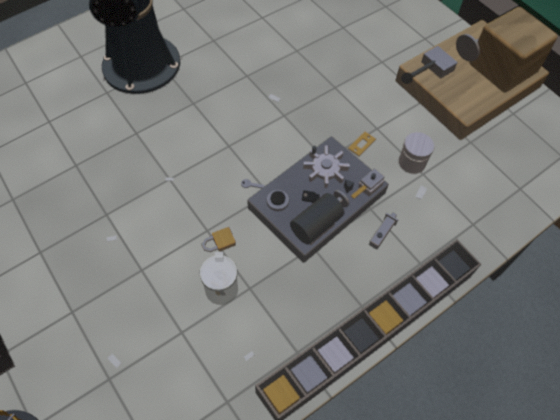

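Top: wheel at about (211,214), pointer at (207,184), dark peg near (212,233), button at (277,211). The scene view is consistent with this. Next I'll zoom in and measure.

```bash
cat > h.py <<'E'
import cv2,numpy as np
from rig import robot,camera,camera_info
from scipy.spatial.transform import Rotation as R
def ray(n,uv,z):
    i=camera_info(n); K=i["camera_matrix"]; M=cv2.Rodrigues(i["rvec"])[0]; t=i["tvec"]
    p=cv2.undistortPoints(np.array([[uv]],float),K,i["dist"])[0,0]
    c=-M.T@t; d=M.T@np.array([*p,1]); return c+d*(z-c[2])/d[2]
def proj(n,P):
    i=camera_info(n); return cv2.projectPoints(np.atleast_2d(np.array(P,float)),i["rvec"],i["tvec"],i["camera_matrix"],i["dist"])[0][:,0]
def crop(n,f,x0,y0,w,h,s):
    a=camera(n)[y0:y0+h,x0:x0+w,::-1]; cv2.imwrite(f,cv2.resize(a,None,fx=s,fy=s,interpolation=cv2.INTER_CUBIC)); return a
E
python3 - <<'E'
from h import *
a=cv2.resize(camera("top")[140:255,155:310,::-1],None,fx=5,fy=5,interpolation=cv2.INTER_CUBIC)
cv2.imwrite("pics/t1.png",a)
a=crop("scene","pics/s1.png",240,130,155,130,5)
for n in("top","scene"): print(n,proj(n,[[0,0,0],[.242,.576,.234]]))
for uv,z in [((211,214),.073),((277,211),.067),((207,187),.071),((212,233),.089),((171,163),.045),((290,150),.045),((299,237),.045),((181,246),.045)]: print(uv,ray("top",uv,z).round(4))
for uv,z in [((326,164),.073),((278,199),.067)]: print(uv,ray("scene",uv,z).round(4))
E
```

```text
top [[295.5647199  483.10009411]
 [-37.95262119 396.42031104]]
scene [[140.98958839  63.56345265]
 [379.66025142 -42.81381325]]
(211, 214) [0.5659 0.1651 0.073 ]
(277, 211) [0.5706 0.0302 0.067 ]
(207, 187) [0.6219 0.1736 0.071 ]
(212, 233) [0.5264 0.1606 0.089 ]
(171, 163) [0.6778 0.2544 0.045 ]
(290, 150) [0.7014 0.0018 0.045 ]
(299, 237) [ 0.5175 -0.0143  0.045 ]
(181, 246) [0.5019 0.2325 0.045 ]
(326, 164) [0.5716 0.1618 0.073 ]
(278, 199) [0.5807 0.027  0.067 ]
```

View pics/t1.png

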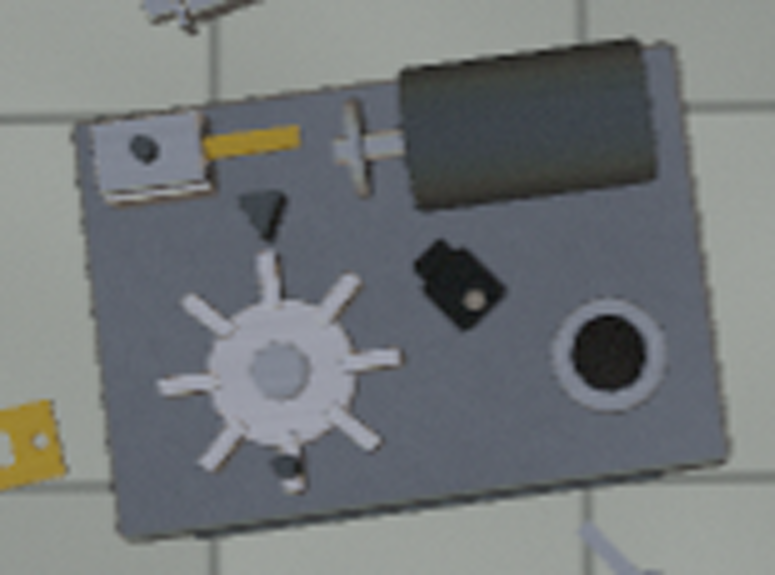

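View pics/s1.png

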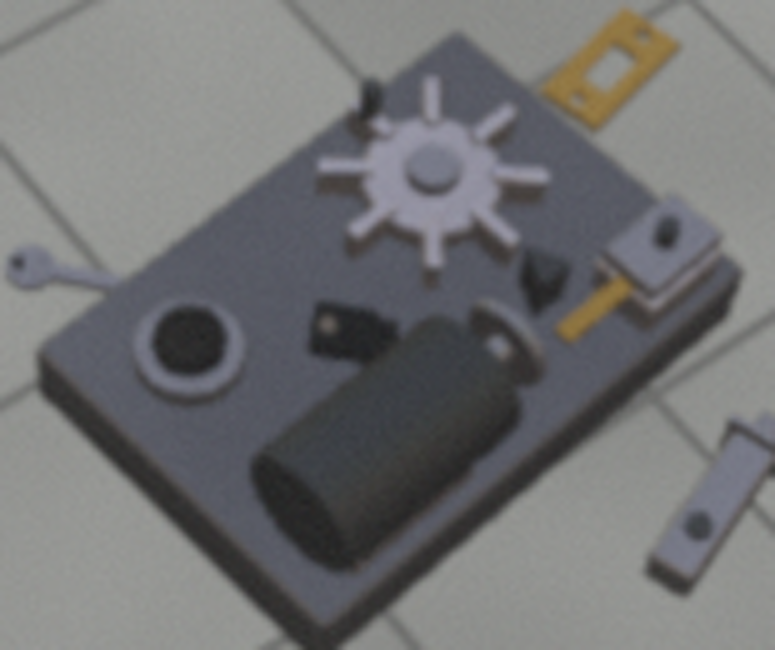

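Top crop: hub (279,371), pointer tip (267,242), peg (287,466), button (610,353). A lug sits right at the pointer, so the wheel is settled in a click. The peg is opposite the pointer, so it starts 4 clicks short. The two cameras disagree by 6–10 mm, so I'll triangulate and then check against the gripper itself.

```bash
python3 - <<'E'
from h import *
from scipy.optimize import least_squares
T={'hub':(210.8,214.2),'btn':(277,210.6),'ptr':(208.4,188.4),'cFL':(155+122/5,140+540/5),'cBL':(155+75/5,140+125/5),'cFR':(155+728/5,140+458/5),'cBR':(155+672/5,140+45/5)}
S={'hub':(326.8,163.4),'btn':(278,198.4),'cFL':(240+458/5,130+35/5),'cBL':(240+738/5,130+270/5),'cFR':(240+42/5,130+350/5),'cBR':(240+325/5,130+628/5)}
for k in S:
    f=lambda P:np.r_[proj("top",P)[0]-T[k],proj("scene",P)[0]-S[k]]
    r=least_squares(f,[.57,.15,.05],x_scale=.01); z={'hub':.073,'btn':.067}.get(k,.045)
    print(k,r.x.round(4),r.fun.round(1),ray("top",T[k],z).round(4)[:2],ray("scene",S[k],z).round(4)[:2])
o=robot.get_obs(); M=R.from_quat(o["tool_rot"]).as_matrix(); print(M.round(3))
E
```

```text
hub [0.5667 0.1676 0.0645] [-0.4 -0.3 -0.5  0.1] [0.5655 0.1655] [0.5713 0.1642]
btn [0.5731 0.0315 0.0546] [-0.5 -0.3 -0.5  0. ] [0.5714 0.0302] [0.5795 0.0279]
cFL [0.4987 0.2398 0.0321] [-0.5 -0.3 -0.7  0.1] [0.4978 0.2358] [0.5064 0.2339]
cBL [0.6747 0.2581 0.0387] [-0. -0. -0.  0.] [0.6735 0.2565] [0.677  0.2544]
cFR [ 0.53   -0.0165  0.0349] [-0.7 -0.4 -0.9  0.1] [ 0.5287 -0.0178] [ 0.5361 -0.018 ]
cBR [0.706  0.0041 0.0359] [-0.5 -0.3 -0.5  0.1] [0.7035 0.0031] [0.7095 0.0019]
[[-0.001  0.386  0.922]
 [-0.001  0.922 -0.386]
 [-1.    -0.001 -0.   ]]
```

```bash
python3 -m inch '[[[0,0,0,-0.103,0],[0,0,0,-0.103,0],[0,0,0,-0.103,0],[0,0,0,-0.103,0],[0,0,0,-0.103,0],[0,0,0,0,0]]]' 10; python3 -m inch '[[[0,-2.5,1.8,0,0],[0,-2.5,1.8,0,0],[0,-2.5,1.8,0,0],[0,-2.5,1.8,0,0],[0,-2.5,1.8,0,0],[0,-2.5,1.8,0,0],[0,-2.5,1.8,0,0],[0,-2.5,1.8,0,0]]]'; python3 - <<'E'
from h import *
o=robot.get_obs(); M=R.from_quat(o["tool_rot"]).as_matrix(); print(M.round(3),o["position"],o["grip_width"])
print((M.T@(np.array([.5406,.2473,.15])-o["position"])*100).round(2))
E
```

```text
time: 0.7
position: [0.2406, 0.575, 0.2311]
tool_rot: [-0.052, 0.706, 0.049, 0.704]
ft_force: [-0.6, -0.9, 0.4]
grip_width: 0.0551
time: 1.37
position: [0.4111, 0.3946, 0.2296]
tool_rot: [-0.047, 0.707, 0.046, 0.704]
ft_force: [-0.2, 0.4, -0.3]
grip_width: 0.0037
[[-0.005 -0.131  0.991]
 [-0.002  0.991  0.131]
 [-1.    -0.001 -0.005]] [0.41113731 0.39457492 0.22964337] 0.003671222718277815
[  7.92 -16.29  10.94]
```

```bash
python3 -m inch '[[[0,-2.7,1.8,0,0],[0,-2.7,1.8,0,0],[0,-2.7,1.8,0,0],[0,-2.7,1.8,0,0],[0,-2.7,1.8,0,0],[0,-2.0,1.5,0,0],[3.5,0,0,0,0],[0,0,0,0,0]]]'; python3 - <<'E'
from h import *
o=robot.get_obs(); M=R.from_quat(o["tool_rot"]).as_matrix(); p=o["position"]; print(p)
tip=p+M[:,0]*.011
ims=[]
for n,x0,y0 in(("top",150,130),("scene",280,70)):
    a=camera(n)[y0:y0+130,x0:x0+100,::-1]; ims.append(cv2.resize(a,None,fx=4,fy=4,interpolation=cv2.INTER_CUBIC))
    c=[tip+M[:,1]*sy*.015+M[:,2]*sz*.0095 for sy in(-1,1) for sz in(-1,1)]+[tip]
    q=(proj(n,c)-[x0,y0])*4+1.5; print(n,q.round(0).tolist())
    for u in q: cv2.circle(ims[-1],tuple(int(v) for v in u),2,(0,0,255),-1)
cv2.imwrite("pics/g1.png",np.hstack(ims))
E
```

```text
time: 2.03
position: [0.5461, 0.2403, 0.1944]
tool_rot: [-0.036, 0.706, 0.035, 0.707]
ft_force: [-1.9, -0.5, -1.5]
grip_width: 0.0001
[0.54613613 0.24026603 0.19437059]
top [[80.0, 381.0], [76.0, 340.0], [15.0, 389.0], [11.0, 347.0], [46.0, 364.0]]
scene [[261.0, 155.0], [288.0, 176.0], [302.0, 126.0], [328.0, 148.0], [295.0, 151.0]]
```

View pics/g1.png

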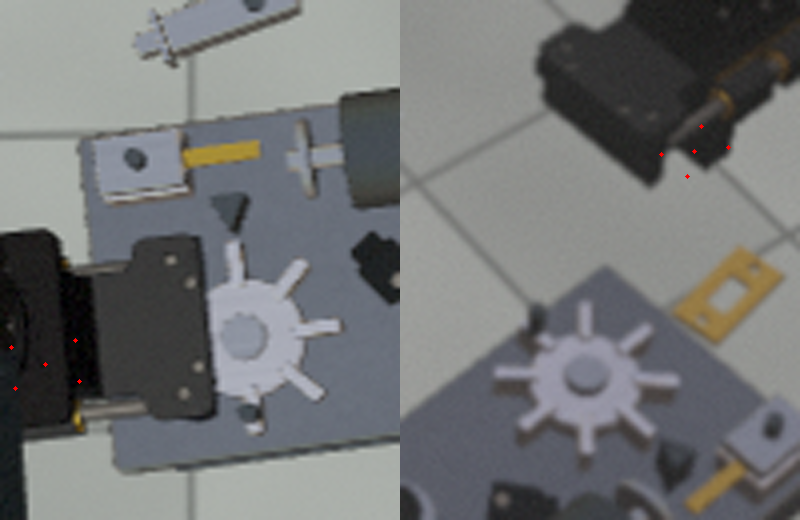

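The scene-view fingertip sits about 1 px low, which puts the true position halfway between the two cameras: W≈(0.568,0.165), button≈(0.575,0.029), yaw≈6.8°. Next is the approach.

```bash
cat >> h.py <<'E'
W=np.array([.568,.165]); PH=np.deg2rad(6.8)
def loc(show=True):
    o=robot.get_obs(); p=o["position"]; M=R.from_quat(o["tool_rot"]).as_matrix()
    c,s=np.cos(PH),np.sin(PH); l=np.array([[c,s],[-s,c]])@(p[:2]-W)*1000
    print("wheel-local mm",l.round(1),"tip z",round((p[2]+M[2,0]*.011)*1000,1),"yaw err deg",round(np.rad2deg(np.arctan2(M[1,2],M[0,2])-PH),1),"tilt",M[:2,0].round(3),"F",o["ft_force"].round(1),"t",round(o["time"],2))
E
python3 -c "from h import *;loc()"
```

```text
wheel-local mm [-8.9 78.9] tip z 188.9 yaw err deg -0.9 tilt [0.013 0.001] F [0.4 0.2 0.5] t 2.13
```

```bash
python3 -m inch '[[[0,0.2,-0.9,0,0],[3.2,0,0,0,0],[3.2,0,0,0,0],[3.0,0,0,0,0],[2,0,0,0,0],[0,0,0,0,0],[0,0,0,0,0]]]'; python3 -c "from h import *;loc()"
```

```text
time: 2.72
position: [0.5428, 0.2534, 0.0963]
tool_rot: [-0.036, 0.694, 0.04, 0.718]
ft_force: [-0.5, -1.2, 0.3]
grip_width: 0.0001
wheel-local mm [-14.5  90.7] tip z 85.3 yaw err deg -0.6 tilt [0.032 0.008] F [-0.5 -1.2  0.3] t 2.72
```

```bash
python3 -m inch '[[[1.2,-0.4,-0.2,0,0],[1.2,-0.4,-0.2,0,0],[0.8,-0.3,0,0,0],[0,0,0,0,0],[0,0,0,0,0]]]'; python3 -c "from h import *;loc()"
```

```text
time: 3.13
position: [0.5442, 0.2472, 0.0739]
tool_rot: [-0.036, 0.689, 0.043, 0.723]
ft_force: [0.3, 0.4, 0.6]
grip_width: 0.0008
wheel-local mm [-13.9  84.4] tip z 62.9 yaw err deg -0.4 tilt [0.047 0.012] F [0.3 0.4 0.6] t 3.13
```

```bash
python3 -m inch '[[[0.7,-0.9,-0.4,0,0],[0.2,-1.0,-0.2,0,0],[0,-1.0,-0.1,0,0],[0,0,0,0,0]]]'; python3 - <<'E'
from h import *
loc()
ims=[]
for n,x0,y0 in(("top",150,130),("scene",280,70)):
    a=camera(n)[y0:y0+130,x0:x0+100,::-1]; ims.append(cv2.resize(a,None,fx=4,fy=4,interpolation=cv2.INTER_CUBIC))
cv2.imwrite("pics/g2.png",np.hstack(ims)); loc()
E
```

```text
time: 3.47
position: [0.5426, 0.2164, 0.0672]
tool_rot: [-0.037, 0.686, 0.044, 0.725]
ft_force: [-0.7, 0.5, -0.1]
grip_width: 0.0006
wheel-local mm [-19.2  54. ] tip z 56.2 yaw err deg -0.3 tilt [0.054 0.014] F [-0.7  0.5 -0.1] t 3.47
wheel-local mm [-18.7  55.1] tip z 56.3 yaw err deg -0.3 tilt [0.054 0.014] F [ 0.8 -0.6  0.2] t 3.57
```

View pics/g2.png

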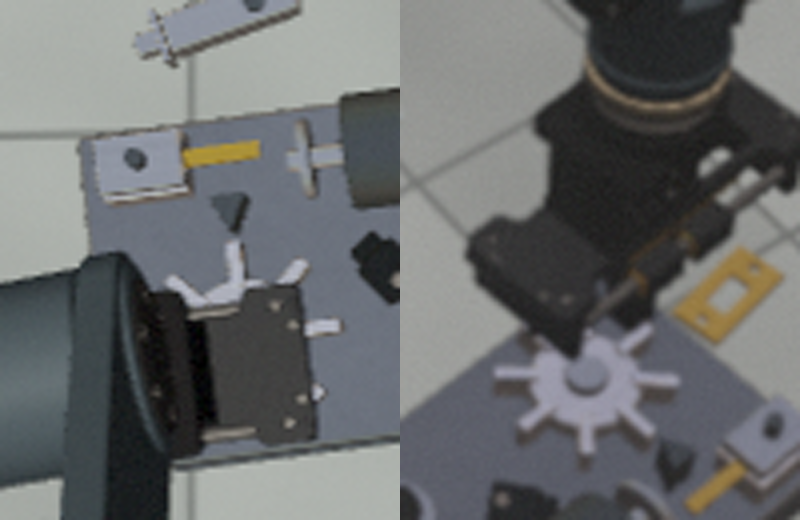

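Scene view: the fingertip at about (640,312) is just behind the left lug (640,335), and the wheel has not moved. Flick 1.

```bash
python3 -m inch '[[[0,0,0.5,0,0],[0,0,0.5,0,0],[0,0,0.5,0,0],[0,0,0.5,0,0],[0,0,0.5,0,0]]]'; python3 - <<'E'
from h import *
loc()
a=camera("scene")[110:210,270:370,::-1]
cv2.imwrite("pics/g3.png",cv2.resize(a,None,fx=5,fy=5,interpolation=cv2.INTER_CUBIC)); loc()
E
```

```text
time: 3.98
position: [0.5657, 0.2202, 0.0676]
tool_rot: [-0.037, 0.689, 0.044, 0.722]
ft_force: [-0.8, -0.8, -0.1]
grip_width: 0.0006
wheel-local mm [ 4.2 55.1] tip z 56.7 yaw err deg -0.3 tilt [0.045 0.013] F [-0.8 -0.8 -0.1] t 3.98
wheel-local mm [ 6.3 55.1] tip z 57.0 yaw err deg -0.3 tilt [0.049 0.014] F [ 1.2  1.5 -0.8] t 4.03
```

View pics/g3.png

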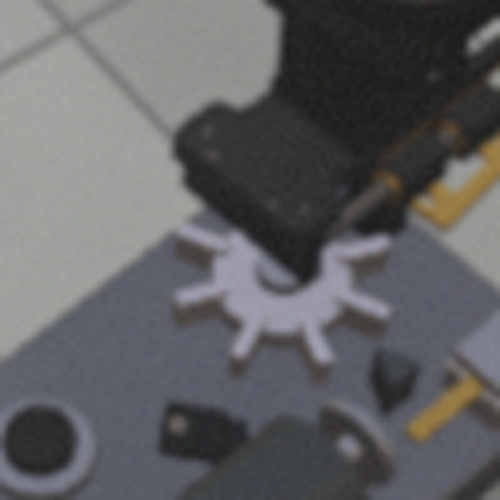

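The wheel is about half-way (lugs at (320,350) and (375,305) straddle the pointer), so I push a bit more.

```bash
python3 -m inch '[[[0,0,0.4,0,0],[0,0,0.3,0,0],[0,0,0,0,0]]]'; python3 - <<'E'
from h import *
loc()
a=camera("scene")[110:210,270:370,::-1]
cv2.imwrite("pics/g4.png",cv2.resize(a,None,fx=5,fy=5,interpolation=cv2.INTER_CUBIC)); loc()
E
```

```text
time: 4.28
position: [0.5788, 0.2222, 0.069]
tool_rot: [-0.036, 0.686, 0.045, 0.725]
ft_force: [0.1, -0.4, 0.4]
grip_width: 0.0006
wheel-local mm [17.5 55.5] tip z 58.0 yaw err deg -0.3 tilt [0.055 0.015] F [ 0.1 -0.4  0.4] t 4.28
wheel-local mm [17.2 55.5] tip z 58.0 yaw err deg -0.3 tilt [0.055 0.015] F [ 0.2  0.6 -0.6] t 4.33
```

View pics/g4.png

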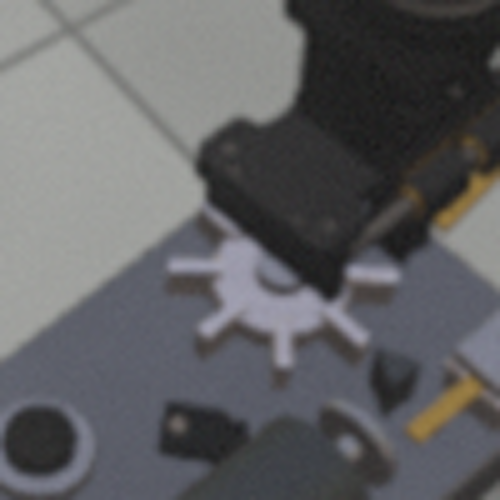

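Flick 1 clicked: a lug is at the pointer again at (355,340). I'll retract, go round, and check numerically from now on.

```bash
cat >> h.py <<'E'
def sense(n):
    """lug phase (deg mod 45, ring at r=46) and darkness at the peg's possible places"""
    g=cv2.GaussianBlur(camera(n),(0,0),.6).mean(2).astype(np.float32)
    def ring(r,z,a):
        t=PH+np.deg2rad(a); off=np.array([.003 if n=="scene" else -.002,-.001 if n=="scene" else .0005])
        P=np.c_[W[0]+off[0]+r*np.cos(t),W[1]+off[1]+r*np.sin(t),np.full(len(a),z)]
        q=proj(n,P).astype(np.float32); return cv2.remap(g,q[:,0],q[:,1],cv2.INTER_LINEAR)[0:].ravel()
    a=np.arange(0,360,3.); print(n,"lug ring @0,45..",ring(.046,.069,np.arange(0,360,45.)).round(),"between",ring(.046,.069,np.arange(22.5,360,45)).round())
    print("   peg",ring(.040,.083,np.arange(0,360,45.)).round())
E
python3 -m inch '[[[0,1.2,0,0,0],[0,1.2,0,0,0],[0,0.3,-1.5,0,0],[0,0,-1.5,0,0],[0,0,-0.9,0,0],[0,0,0,0,0]]]'; python3 -c "
from h import *
loc();sense('scene');sense('top');loc()"
```

```text
time: 4.83
position: [0.5356, 0.2506, 0.0674]
tool_rot: [-0.036, 0.685, 0.045, 0.726]
ft_force: [-0.1, 0.1, 1.2]
grip_width: 0.0003
wheel-local mm [-22.   88.8] tip z 56.5 yaw err deg -0.2 tilt [0.058 0.017] F [-0.1  0.1  1.2] t 4.83
scene lug ring @0,45.. [132. 137. 138.  44. 145. 136. 132. 135.] between [94. 96. 66. 96. 97. 98. 96. 94.]
   peg [101. 103. 121.  39. 108. 102. 128. 145.]
top lug ring @0,45.. [165. 174.  63.  62. 164. 170. 165. 166.] between [112.  97.  64.  62. 112. 114. 113. 111.]
   peg [171. 174.  63.  64. 173. 174. 176. 173.]
wheel-local mm [-19.4  88.5] tip z 56.9 yaw err deg -0.3 tilt [0.062 0.018] F [1.1 1.  0.3] t 4.93
```

```bash
python3 -m inch '[[[0,-1.1,0,0,0],[0,-1.1,0,0,0],[0,-0.9,0,0,0],[0,0,0,0,0]]]'; python3 -c "
from h import *
loc()"
```

```text
time: 5.27
position: [0.5458, 0.2175, 0.0682]
tool_rot: [-0.036, 0.682, 0.046, 0.73]
ft_force: [0.1, 0.2, 0.5]
grip_width: 0.0006
wheel-local mm [-15.8  54.8] tip z 57.2 yaw err deg -0.2 tilt [0.067 0.018] F [0.1 0.2 0.5] t 5.27
```

```bash
python3 -m inch '[[[0,0,0.5,0,0],[0,0,0.5,0,0],[0,0,0.5,0,0],[0,0,0.5,0,0],[0,0,0.5,0,0],[0,0,0.3,0,0],[0,0,0,0,0]]]'; python3 -c "
from h import *
loc();sense('scene')"
```

```text
time: 5.85
position: [0.5772, 0.219, 0.0696]
tool_rot: [-0.034, 0.682, 0.044, 0.729]
ft_force: [2.5, -0.3, -0.4]
grip_width: 0.0007
wheel-local mm [15.5 52.5] tip z 58.6 yaw err deg -0.5 tilt [0.066 0.018] F [ 2.5 -0.3 -0.4] t 5.85
scene lug ring @0,45.. [120. 113.  52.  51.  62. 138. 137. 139.] between [96. 36. 49. 49. 96. 95. 97. 96.]
   peg [107.  93.  44.  49.  38.  99. 118. 157.]
```

```bash
python3 -m inch '[[[0,1.2,0,0,0],[0,1.2,0,0,0],[0,0.3,-1.5,0,0],[0,0,-1.3,0,0],[0,0,-0.7,0,0],[0,0,0,0,0]]]'; python3 -c "
from h import *
loc();sense('scene');loc()"
```

```text
time: 6.4
position: [0.5382, 0.2484, 0.0681]
tool_rot: [-0.034, 0.681, 0.045, 0.73]
ft_force: [-0.2, 0.4, 0.1]
grip_width: 0.0005
wheel-local mm [-19.7  86.3] tip z 57.1 yaw err deg -0.4 tilt [0.068 0.02 ] F [-0.2  0.4  0.1] t 6.4
scene lug ring @0,45.. [132. 137.  76. 129. 145. 136. 133. 135.] between [93. 96. 58. 97. 97. 97. 97. 95.]
   peg [102. 102.  53.  66. 107. 103. 126. 146.]
wheel-local mm [-18.8  86.4] tip z 57.3 yaw err deg -0.4 tilt [0.07 0.02] F [-0.2  0.3 -0.7] t 6.45
```

```bash
python3 -m inch '[[[0,-1.1,-0.2,0,0],[0,-1.1,-0.1,0,0],[0,-0.7,0,0,0],[0,0,0,0,0]]]'; python3 -c "
from h import *
loc()"
```

```text
time: 6.78
position: [0.5417, 0.2178, 0.0682]
tool_rot: [-0.034, 0.679, 0.046, 0.732]
ft_force: [0.6, -0.2, -0.1]
grip_width: 0.0003
wheel-local mm [-19.9  55.5] tip z 57.2 yaw err deg -0.3 tilt [0.073 0.021] F [ 0.6 -0.2 -0.1] t 6.78
```

```bash
python3 -m inch '[[[0,0,0.5,0,0],[0,0,0.5,0,0],[0,0,0.5,0,0],[0,0,0.5,0,0],[0,0,0.5,0,0],[0,0,0.5,0,0],[0,0,0.2,0,0],[0,0,0,0,0]]]'; python3 -c "
from h import *
loc();sense('scene')"; python3 -m inch '[[[0,1.2,0,0,0],[0,1.2,0,0,0],[0,0.3,-1.5,0,0],[0,0,-1.3,0,0],[0,0,-0.7,0,0],[0,0,0,0,0]]]'; python3 -c "
from h import *
loc();sense('scene');loc()"
```

```text
time: 7.45
position: [0.5782, 0.22, 0.0703]
tool_rot: [-0.033, 0.679, 0.045, 0.732]
ft_force: [-0.3, 0.2, -0.2]
grip_width: 0.0007
wheel-local mm [16.6 53.4] tip z 59.3 yaw err deg -0.5 tilt [0.073 0.021] F [-0.3  0.2 -0.2] t 7.45
scene lug ring @0,45.. [132. 123.  87.  50.  62. 137. 134. 135.] between [95. 59. 48. 46. 98. 97. 96. 94.]
   peg [101.  47.  78.  50.  39. 103. 128. 147.]
time: 8.0
position: [0.5395, 0.2493, 0.0686]
tool_rot: [-0.033, 0.678, 0.046, 0.733]
ft_force: [-0.2, -0.3, -0.6]
grip_width: 0.0008
wheel-local mm [-18.3  87.1] tip z 57.7 yaw err deg -0.4 tilt [0.077 0.023] F [-0.2 -0.3 -0.6] t 8.0
scene lug ring @0,45.. [131. 123. 137. 136. 145. 136. 133. 135.] between [94. 71. 52. 96. 97. 96. 96. 95.]
   peg [101.  50. 122.  78. 108. 104. 127. 145.]
wheel-local mm [-17.3  87.1] tip z 57.8 yaw err deg -0.5 tilt [0.078 0.023] F [-0.6  0.1  0.5] t 8.05
```

The peg is now at 45°, settled in a click. Last flick, stopping a little earlier to be safe.

```bash
python3 -m inch '[[[0,-1.1,-0.3,0,0],[0,-1.1,-0.2,0,0],[0,-0.8,0,0,0],[0,0,0,0,0]]]'; python3 -c "
from h import *
loc()"
```

```text
time: 8.38
position: [0.5412, 0.2173, 0.0685]
tool_rot: [-0.033, 0.676, 0.047, 0.735]
ft_force: [1.3, 0.4, -0.8]
grip_width: 0.0004
wheel-local mm [-20.4  55.2] tip z 57.5 yaw err deg -0.4 tilt [0.082 0.024] F [ 1.3  0.4 -0.8] t 8.38
```

```bash
python3 -m inch '[[[0,0,0.5,0,0],[0,0,0.5,0,0],[0,0,0.5,0,0],[0,0,0.5,0,0],[0,0,0.5,0,0],[0,0,0.5,0,0],[0,0,0,0,0]]]'; python3 -c "
from h import *
loc();sense('scene')"
```

```text
time: 8.97
position: [0.574, 0.2189, 0.0704]
tool_rot: [-0.032, 0.677, 0.045, 0.734]
ft_force: [-0.2, 0.3, 0.8]
grip_width: 0.0003
wheel-local mm [12.4 52.8] tip z 59.4 yaw err deg -0.6 tilt [0.079 0.023] F [-0.2  0.3  0.8] t 8.97
scene lug ring @0,45.. [ 84.  86.  82.  51.  81. 147. 133. 112.] between [95. 42. 49. 48. 91. 85. 97. 96.]
   peg [ 46. 120. 108.  51.  39.  97. 100. 155.]
```

```bash
python3 -m inch '[[[0,1.2,0,0,0],[0,1.2,0,0,0],[-1.5,0.4,0,0,0],[-2.5,0,0,0,0],[-2.5,0,0,0,0],[0,0,0,0,0]]]'; python3 - <<'E'
from h import *
loc();sense('scene')
a=camera("scene")[110:210,270:370,::-1]
cv2.imwrite("pics/g5.png",cv2.resize(a,None,fx=5,fy=5,interpolation=cv2.INTER_CUBIC)); loc()
E
```

```text
time: 9.52
position: [0.5639, 0.2521, 0.1364]
tool_rot: [-0.032, 0.678, 0.046, 0.733]
ft_force: [0.3, -0.6, 1.2]
grip_width: 0.0008
wheel-local mm [ 6.3 86.9] tip z 125.5 yaw err deg -0.5 tilt [0.077 0.024] F [ 0.3 -0.6  1.2] t 9.52
scene lug ring @0,45.. [127. 136. 138. 147. 144. 137. 133. 135.] between [95. 96. 96. 97. 97. 98. 96. 95.]
   peg [ 49. 104. 122. 127. 108. 103. 124. 147.]
wheel-local mm [ 4.2 86.3] tip z 122.0 yaw err deg -0.5 tilt [0.071 0.023] F [ 0.4 -0.2 -0.5] t 9.62
```

View pics/g5.png

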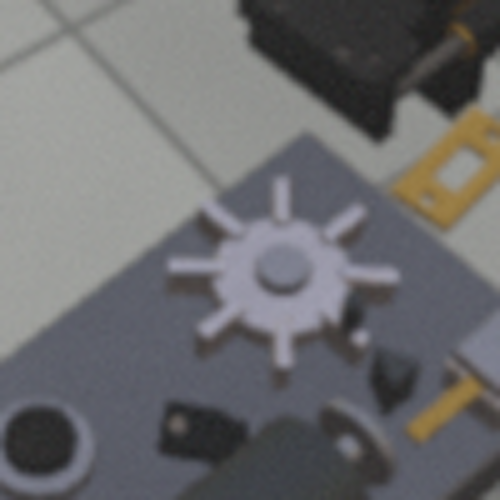

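The peg's lug at (355,325) points straight at the wedge, and all eight lugs are in their clicks. On to the button.

```bash
python3 -m inch '[[[-0.5,-2.8,-0.2,0,0],[-0.1,-2.8,-0.2,0,0],[0,-2.8,-0.2,0,0],[0,-2.8,-0.2,0,0],[0,-2.8,-0.2,0,0],[0,-2.8,0,0,0],[0,-2.8,0,0,0],[0,0,0,0,0]]]'; python3 -c "from h import *;loc()"
```

```text
time: 10.28
position: [0.567, 0.0545, 0.125]
tool_rot: [-0.035, 0.686, 0.05, 0.725]
ft_force: [0.3, -0.3, 0.2]
grip_width: 0.0005
wheel-local mm [ -14.  -109.6] tip z 114.0 yaw err deg 0.1 tilt [0.054 0.024] F [ 0.3 -0.3  0.2] t 10.28
```

```bash
python3 -m inch '[[[0,-1.2,0.3,0,0],[0,-1.0,0.2,0,0],[1.5,-0.3,0,0,0],[1.3,0,0,0,0],[0,0,0,0,0],[0,0,0,0,0]]]'; python3 -c "from h import *;loc()"
```

```text
time: 10.78
position: [0.5731, 0.0315, 0.0903]
tool_rot: [-0.032, 0.69, 0.05, 0.721]
ft_force: [-0.9, -0.3, -0.2]
grip_width: 0.0004
wheel-local mm [ -10.7 -133.2] tip z 79.3 yaw err deg -0.1 tilt [0.043 0.027] F [-0.9 -0.3 -0.2] t 10.78
```

```bash
python3 -m inch '[[[0.6,0,0,0,0],[0.5,0,0,0,0],[0.5,0,0,0,0],[0.4,0,0,0,0],[0.2,0,0,0,0]]]'; python3 -c "from h import *;loc()"; python3 -m inch '[[[0.3,0,0,0,0],[0.3,0,0,0,0]]]'; python3 -c "from h import *;loc()"
```

```text
time: 11.2
position: [0.574, 0.0332, 0.0722]
tool_rot: [-0.035, 0.69, 0.051, 0.721]
ft_force: [-6.7, -1.2, 22.6]
grip_width: 0.0006
wheel-local mm [  -9.7 -131.6] tip z 61.2 yaw err deg 0.1 tilt [0.043 0.026] F [-6.7 -1.2 22.6] t 11.2
time: 11.37
position: [0.5739, 0.0332, 0.0722]
tool_rot: [-0.036, 0.689, 0.051, 0.722]
ft_force: [-5.4, -0.5, 21.3]
grip_width: 0.0002
wheel-local mm [  -9.7 -131.6] tip z 61.2 yaw err deg 0.3 tilt [0.044 0.024] F [-5.4 -0.5 21.3] t 11.37
```

It is bottomed (22 N, tip at 61 mm, i.e. 6 mm down). I'll lift and check.

```bash
python3 -m inch '[[[-1,0,0,0,0],[-2,0,0,0,0],[-3,0,0,0,0],[-3,0,0,0,0],[-2,-1,-2,0,0],[0,-1,-3,0,0],[0,0,0,0,0],[0,0,0,0,0]]]'; python3 - <<'E'
from h import *
loc();sense('scene')
a=camera("scene")[110:260,200:400,::-1]
cv2.imwrite("pics/g6.png",cv2.resize(a,None,fx=4,fy=4,interpolation=cv2.INTER_CUBIC)); loc()
E
```

```text
time: 12.03
position: [0.523, 0.0055, 0.1872]
tool_rot: [-0.037, 0.685, 0.052, 0.726]
ft_force: [-0.1, -0.2, -1.1]
grip_width: 0.0005
wheel-local mm [ -63.5 -153.1] tip z 176.2 yaw err deg 0.4 tilt [0.056 0.024] F [-0.1 -0.2 -1.1] t 12.03
scene lug ring @0,45.. [131. 141. 143. 152. 148. 139. 136. 139.] between [ 98. 101. 100. 101. 100.  99. 100.  97.]
   peg [ 53. 107. 127. 131. 112. 105. 128. 151.]
wheel-local mm [ -64.  -152.5] tip z 175.2 yaw err deg 0.4 tilt [0.053 0.024] F [0.3 0.2 0.2] t 12.13
```

View pics/g6.png

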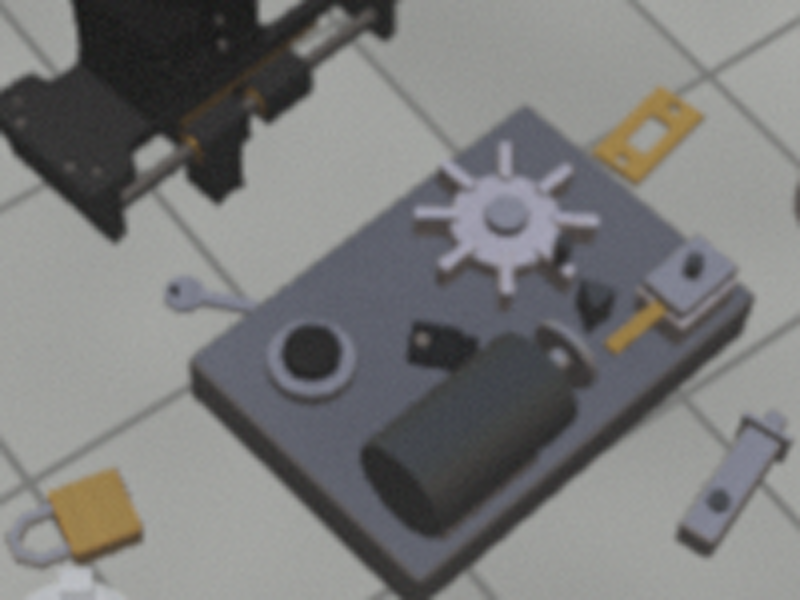

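The peg's lug at (565,255) points at the wedge, the button at (312,350) is back up, and the loose items are in place. The gripper is clear, so I'm handing in.

```bash
python3 -c "
from rig import robot
print(robot.hand_in())"
```

```text
the job is handed in; nothing more can be done
None
```

The job is done and handed in at about 12 s on the robot's clock. The wheel started 4 clicks short of the pointer, and I turned it clockwise in four single-click flicks with the closed fingertips on the left-hand lug. I then pressed the start button down once and let go.

**Last checks, all from the scene camera after the press:**
- **Wheel:** all eight lugs sit in their clicks and the peg's lug points straight at the wedge. It had also not run past before the press.
- **Button:** the press bottomed at 22 N with the tip about 6 mm down. In the last picture it looks back up.
- **Loose things:** those in the last picture look undisturbed: bow cover, house key, strike plate, padlock and latch. The canister and most of the jar were outside that crop, but the arm never went near them.
- **Robot:** it stands clear of everything, with no contact force on the tool.

**Disagreements:**
- **Cameras:** they differed by about 6 to 8 mm in x. I used the middle value, which agreed with where the fingertip appeared in the scene view.
- **Tool tilt:** the tool leaned up to about 5 degrees during the moves, without consequence.
- **First flick:** it ran a few millimetres further than intended, but the wheel moved only one click.

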